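# Start a rusted hinge pin out with a drift punch

## Robot

A 7-joint arm with a two-finger parallel gripper is mounted at the origin on the work surface. World frame = base frame: x ahead of the robot, y to its left, z up, the work surface at z = 0. Lengths are in m, angles in rad, forces in N, time in s.
With the tool pointing down it reaches from about 0.425 to 0.825 m from the base axis. Payload 3.6 kg.
Tool frame: the origin (TCP) lies at the very end of the fingers, on their centre line; the grasp point (between the pads) lies 19 mm behind it; z points along the fingers, y is the direction in which the jaws open and shut (so a half turn about z gives the same grasp; the last joint's range is limited). The gripper opens to 93 mm and grips with 3 to 60 N. Pads are 15 mm wide; open, the fingers measure 128 mm over their backs; the gripper's body (75 mm by 188 mm) begins 65 mm behind the grasp point.
Start: joints at [1.137, 0.615, -0.013, 1.423, 0.008, 1.103, -0.04], TCP at [0.257, -0.597, 0.219] pointing down, gripper open.
Joint ranges: [-3.12, 3.12], [-0.3, 2.06], [-1.34, 1.32], [0.26, 2.42], [-1.36, 4.5], [0.01, 1.98], [-2.84, 2.84]. Speed limits (rad/s): [2.79, 2.79, 3.14, 3.14, 3.14, 3.14, 3.14].

## Interface

Orientations are given as a rotation vector (axis times angle).
In Python, from station import get_state, snapshot, get_calibration, finish_job gives the robot as it stands.
- The arm moves only by the tool play_rows, never from a script. Its argument "steps" is a list that holds one entry, the list of rows, each a list of 7 numbers: the shift along the tool's x, y, z in units of 50 mm (1.0 is 50 mm), then the turn, a rotation vector about the tool's x, y, z in rad, then the finger opening in mm, from 0 to 93. A call has 1 to 12 rows; each row is the pose to reach, as a shift and turn from the pose commanded when the call began, along the tool's axes at that moment; what a row does not reach only later rows make up. A row lasts 1/8 s, in which the tool goes at most 62.5 mm and 10.7 degrees, less where a joint would pass 70% of its speed; a pose out of reach is approached as far as the arm can. A call with a gripper value outside its range is refused whole. The fingers move at their own pace and stop on an object; "force" is the grip in N (left out, the last holds). Time passes only in rows, so rows that repeat a pose let the fingers close. It gives the time, the measured TCP pose, the force and the opening at its end, in the units of the state.
- get_state(): the state, without advancing time (a new reading comes with each control period).
- snapshot(name): name is "side" or "top" or "wrist"; returns the picture (384x512x3 uint8, red, green, blue); there is no depth.
- get_calibration(name): a dict with "fx", "fy", "cx", "cy" (pixels), "distortion" ([k1, k2, p1, p2, k3] as OpenCV has them; the pictures are not rectified), "eye" and "orientation" of the camera in the world. Camera axes: x right, y down, z forward; pixel columns grow to the right and rows downward; lengths in m; the calibration is good to about 2 mm. A picture is of the moment at which its call begins: read the wrist's pose just before it. get_calibration takes no time and is no camera call; for the wrist camera it gives the pose at the moment of the call.
- finish_job(): hands the job in, once; it reports no verdict.
The state is a dict: "t": time; "joints": joint angles; "qvel": joint speeds; "effort": joint torques, N m; "eef_pos": TCP position; "eef_rot": TCP orientation; "contact_force": force on the tool from outside, world axes, zero at the start; "moment": the same for the moment, N m; "opening": opening from 0.0 (shut) to 1.0 (fully open).
Only numpy, scipy, OpenCV 4.12 (cv2) and the standard library are available. Lean on these libraries where they do the work, as an engineer would, in place of code of your own. Each camera call takes 0.05 s, during which the arm holds its last target. There are 200 camera calls.

## Task

The old door hinge in the vise has its pin rusted in. Take the drift punch (the one with the straight round tip) from the rack, feel for the bore at the pin's plain end and press the pin out steadily until the drift's shoulder comes up to the barrel, without hitting the hinge hard or shoving it along in the jaws. Leave the pin standing out by its head, lay the drift back in its own place in the rack and leave everything else where it is.

Things in the scene. Friction and masses are not known exactly. Their poses are not given: they have to be found in the camera images.
- vise: Grey engineer's vise bolted to the bench. Origin on the bench under the middle of the jaws (80 mm long, tops 105 mm up). Its y axis runs along the jaws and is the way the pin must travel. Its x axis runs along the screw; the 130 mm cross handle lies 168 mm out on the +x side, 58 mm up.
- hinge (a joint): A steel door hinge, 100 mm long, folded shut and nipped in the jaws, midway along them, barrel level on top, along the vise's y, over the line where the jaws meet. How high it sits was not measured: barrel axis 127 to 143 mm above the bench. Barrel 15 mm across, bore 9.5 mm. Value: how far it was shoved along the jaws, m, 0 at the start, + along the vise's y; it slips at 22 N.
- pin (a joint): The hinge's pin, steel, 8 mm across, in the bore; button head (15 mm across) at the barrel's +y end, plain end inside the mouth at the -y end, 3 mm deep plus the value. Value: how far the pin has come out to +y, m; 0 to 0.003 at the start. It is rusted in and drags along the whole way with about 11 N, a little more when pushed faster, and stays where it is left.
- drift_mid (a point): Drift punch lying level in the rack: eight-sided dark steel shank, 12 mm across the flats, 105 mm long, with a straight round tip 6 mm across and 28 mm long at its +y end and a square shoulder where they meet, which meets the barrel when the pin is 25 mm out; 95 g. This point: centre of the shank, 40 mm above the bench; y axis along the drift to its tip.
- drift_tip (a point): End of the drift's tip, on its axis, 80.5 mm from the centre of the shank.
- rack: Wooden punch rack, 176 x 120 mm (x, y); origin at the centre of its underside. A 12 mm board with two notched battens across it 92 mm apart, 44 mm high; three places 56 mm apart along x, notches 15 mm wide, their floor 34 mm up. The punches lie in them along the rack's y, in any order; between the battens the shanks are free all round.
- mallet: White-headed mallet standing on its striking face, head 68 mm across, handle level; bystander.
- tape_measure: Pocket tape measure, 68 mm; bystander.
- wax_tin: Round flat tin of wax, 84 mm across, 44 mm tall; bystander.
- spare_hinge: A second hinge lying open on the bench, 98 x 100 mm, not part of the job; bystander.
- centre_punch: Centre punch in the rack: same shank as the drift but a sharp cone at the end; origin at the shank's centre.
- cold_chisel: Small cold chisel in the rack: same shank but a flat 16 mm blade at the end; origin at the shank's centre.
Mind the look-alikes: they are no part of the job. Leave any yellow look-alike of the part that bears drift_mid alone.

How it is judged:
On the way:
1. the drift bears on the pin and has pressed it at least 22.5 mm out, no finger on the pin (value of joint pin above 0.0225 m and contact force between drift and pin above 0.2 N and contact force between the fingers and pin below 0.3 N), for 0.1 s.
At the end, for the whole second after the job is handed in: The pin stands 22.5 to 30 mm out towards its head; the drift lies at rest, level in the notches of its own place in the rack, its centre within 20 mm of where it was and within 0.12 rad of the rack's direction (value of joint pin between 0.0225 and 0.03 m and distance of drift_mid from where it was at the start of the episode below 0.02 m and angle between the y axis of drift_mid and the y axis of rack, either way round below 0.12 rad and z of drift_mid in the frame of rack between 0.037 and 0.043 m and linear speed of drift below 0.02 m/s); the robot touches nothing.
It fails at once if the hinge is shoved more than 2 mm along in the vise jaws (value of joint hinge above 0.002 m or value of joint hinge below -0.002 m).
It fails at once if the drift or the fingers press on the hinge with more than 30 N (contact force between any of drift, the fingers and hinge above 30 N).
It fails at once if a bystander is moved more than 30 mm (distance of any of mallet, tape_measure, wax_tin, spare_hinge, centre_punch, cold_chisel from where it was at the start of the episode above 0.03 m).
It also fails if it takes over 51 s, if anything falls off the work surface, if the arm or the gripper's body presses on something with over 40 N, if the wrist force passes 120 N, or if a joint passes its speed limit or range.

## Working session

There is one attempt and no reset: what is moved stays moved. The work goes in short steps, Python scripts to look and compute and a tool call to move; the robot and the scene stay as the last step left them, time stands still between calls to the robot, and variables do not carry over. Pictures are saved under pics/ and viewed, on a budget of 10 in all, crops included, one or two more only if the job needs it, and the job is handed in when it is done.

Besides the shell and the picture viewer there is one more tool, called after "Call:" by a JSON object that holds its "api" and its "payload". play_rows: Moves the arm, as the interface text tells. Its arguments: {"type":"object","properties":{"steps":{"type":"array"},"force":{"type":"number"}},"required":["steps"]}

```bash
mkdir -p pics; ls
python3 - <<'E'
from station import *
import cv2,numpy as np
np.set_printoptions(precision=4,suppress=True)
print(get_state())
for n in("side","top","wrist"):
    print(n,get_calibration(n))
for n in("side","top"):
    im=snapshot(n)[:,:,::-1]; cv2.imwrite(f"pics/{n}0.png",cv2.resize(im,(800,600),interpolation=cv2.INTER_CUBIC)); cv2.imwrite(f"pics/{n}0_raw.png",im)
E
```

```text
pics
{'t': 0.0, 'joints': array([ 1.1375,  0.6159, -0.0126,  1.4249,  0.0081,  1.1034, -0.0404]), 'qvel': array([ 0.0001,  0.0007,  0.0008,  0.0001, -0.0003,  0.0006,  0.0004]), 'effort': array([  0.    , -45.8939,   0.2092, -16.5746,  -0.061 ,   0.0205,
         0.0002]), 'eef_pos': array([ 0.2569, -0.5962,  0.2175]), 'eef_rot': array([-3.0743, -0.6343,  0.0009]), 'contact_force': array([-0.7101,  0.0123,  0.78  ]), 'moment': array([ 0.0381,  0.0311, -0.0494]), 'opening': 1.0014699312210187}
side {'fx': 361.91611456127964, 'fy': 361.91611456127964, 'cx': 254.1047554924921, 'cy': 190.7593553421514, 'distortion': array([-0.0064,  0.    ,  0.    ,  0.    ,  0.    ]), 'eye': array([ 0.297 , -0.6601,  0.8358]), 'orientation': array([-2.3784,  0.3138, -0.108 ])}
top {'fx': 427.9499117056741, 'fy': 427.9499117056741, 'cx': 261.77622880280694, 'cy': 187.7108256773707, 'distortion': array([-0.0565,  0.    ,  0.    ,  0.    ,  0.    ]), 'eye': array([ 0.3674, -0.0419,  1.1945]), 'orientation': array([-2.1868,  2.1512, -0.1347])}
wrist {'fx': 286.14137570600167, 'fy': 286.14137570600167, 'cx': 260.68508679347497, 'cy': 193.2296419951612, 'distortion': array([-0.0582,  0.    ,  0.    ,  0.    ,  0.    ]), 'eye': array([ 0.3176, -0.5701,  0.384 ]), 'orientation': array([ 2.4524, -1.6132, -0.1985])}
```

View pics/top0.png

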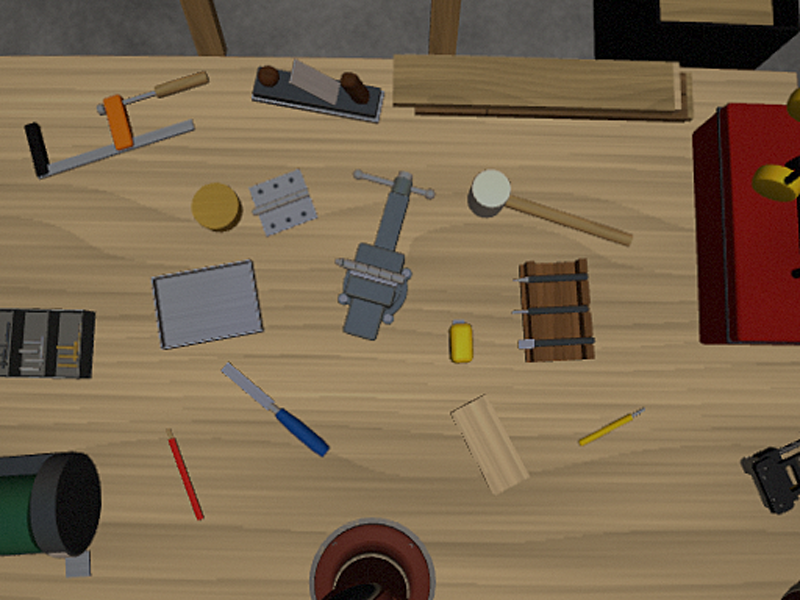

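View pics/side0.png

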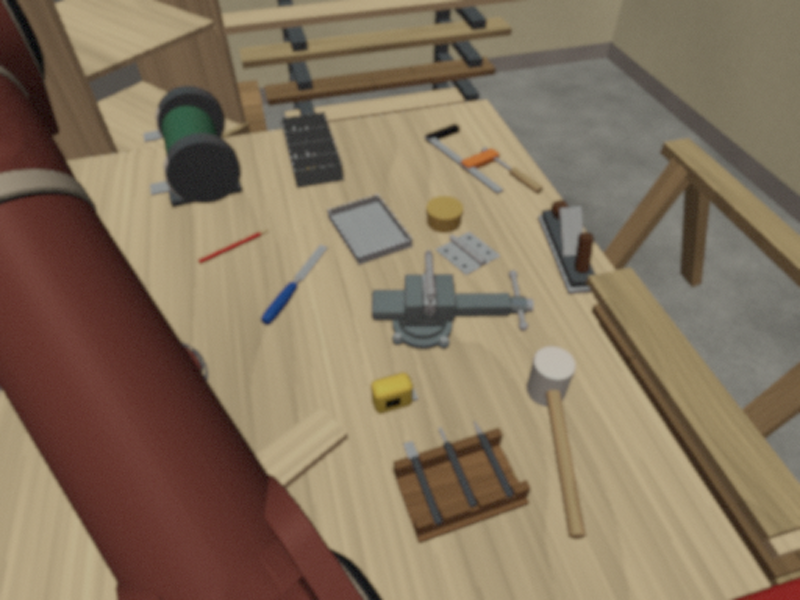

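The top view shows the rack at about (557,310) with three punches whose tips point left. The chisel is in the nearest place, row 343. The hinge in the vise is at about (373,271). I'll enlarge the rack and the hinge.

```bash
cat > h.py <<'E'
from station import *
import cv2,numpy as np
from scipy.spatial.transform import Rotation as R
np.set_printoptions(precision=4,suppress=True)
def ray(c,uv):
    K=np.array([[c['fx'],0,c['cx']],[0,c['fy'],c['cy']],[0,0,1]])
    p=cv2.undistortPoints(np.array([[uv]],float),K,np.array(c['distortion']))[0,0]
    return R.from_rotvec(c['orientation']).apply([p[0],p[1],1])
def onz(c,uv,z):
    d=ray(c,uv); return c['eye']+d*(z-c['eye'][2])/d[2]
def proj(c,P):
    K=np.array([[c['fx'],0,c['cx']],[0,c['fy'],c['cy']],[0,0,1]])
    r=R.from_rotvec(c['orientation']).inv()
    return cv2.projectPoints(np.array([P],float),r.as_rotvec(),-r.apply(c['eye']),K,np.array(c['distortion']))[0][0,0]
def tri(c1,u1,c2,u2):
    a,b=ray(c1,u1),ray(c2,u2); s=np.linalg.lstsq(np.c_[a,-b],c2['eye']-c1['eye'],rcond=None)[0]
    p,q=c1['eye']+a*s[0],c2['eye']+b*s[1]; return (p+q)/2,np.linalg.norm(p-q)
E
python3 - <<'E'
import cv2,numpy as np
t=cv2.imread('pics/top0_raw.png');s=cv2.imread('pics/side0_raw.png')
def crop(im,x,y,w,h,W,H): return cv2.resize(im[y:y+h,x:x+w],(W,H),interpolation=cv2.INTER_CUBIC)
a=crop(t,320,160,66,75,352,400) # scale 5.333
b=crop(t,205,150,75,75,400,400)
cv2.imwrite('pics/c1.png',np.hstack([cv2.resize(a,(352,400)),b]))
a=crop(s,245,265,100,85,400,340)  # x4
b=crop(s,230,150,100,85,400,340)
cv2.imwrite('pics/c2.png',np.hstack([a,b]))
E
```

```text
(no output)
```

View pics/c1.png

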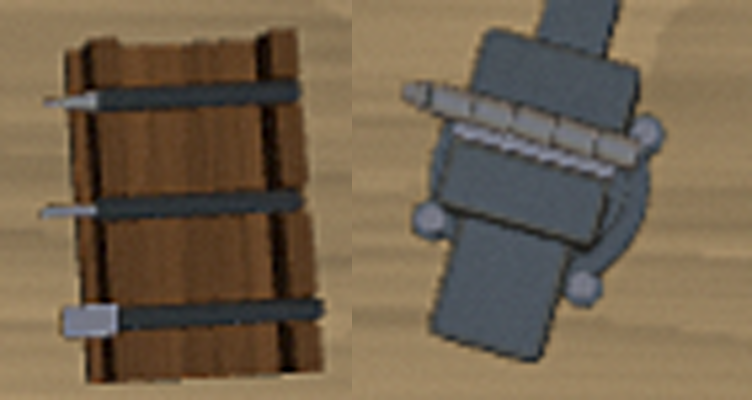

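View pics/c2.png

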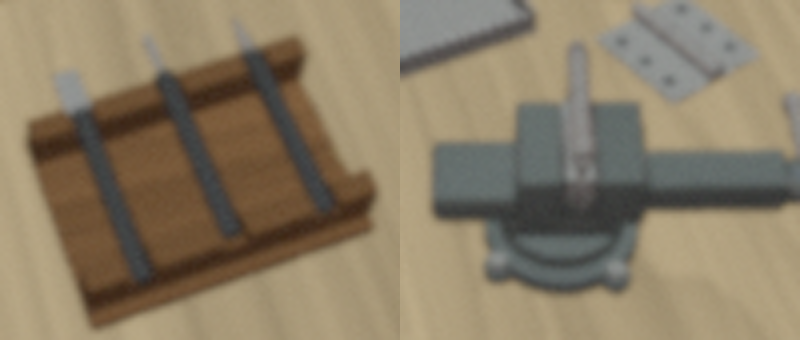

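Run:
```python
from h import *
t=get_calibration('top');s=get_calibration('side')
T=lambda x,y:(320+x/5.333-.4,160+y/5.333-.4)
V=lambda x,y:(205+(x-352)/5.333-.4,150+y/5.333-.4)
S1=lambda x,y:(245+x/4-.4,265+y/4-.4)
S2=lambda x,y:(230+(x-400)/4-.4,150+y/4-.4)
a,b,tip=[onz(t,T(*p),.042) for p in((98,210),(300,201),(42,213))]
print('drift shoulder,butt,tip',a,b,tip,np.linalg.norm(a-b),'mid',(a+b)/2,'ang',np.arctan2(*(a-b)[[1,0]]))
for n,p in dict(far1=(98,100),far2=(300,90),near1=(118,318),near2=(322,309)).items(): print(n,onz(t,T(*p),.042))
print('side',[onz(s,S1(*p),.042) for p in((165,78),(232,232),(147,40))])
for z in(.127,.135,.143):
    h,e=[onz(t,V(*p),z) for p in((405,92),(637,150))]
    print(z,h,e,np.linalg.norm(h-e),np.arctan2(*(h-e)[[1,0]]))
print(tri(t,V(637,150),s,S2(582,168)), tri(t,V(405,92),s,S2(577,45)))
print('jaw corners',[onz(t,V(*p),.105) for p in((485,32),(640,68),(443,203),(595,245))])
st=get_state();print(R.from_rotvec(st['eef_rot']).as_matrix())
w=get_calibration('wrist');Rt=R.from_rotvec(st['eef_rot']);print('cam in tool',Rt.inv().apply(w['eye']-st['eef_pos']),(Rt.inv()*R.from_rotvec(w['orientation'])).as_matrix())
```

```text
drift shoulder,butt,tip [ 0.4703 -0.2616  0.042 ] [ 0.4766 -0.3655  0.042 ] [ 0.4683 -0.2329  0.042 ] 0.10406880352302789 mid [ 0.4734 -0.3135  0.042 ] ang 1.6312519076309278
far1 [ 0.5268 -0.2618  0.042 ]
far2 [ 0.5338 -0.3663  0.042 ]
near1 [ 0.4156 -0.2716  0.042 ]
near2 [ 0.4216 -0.3761  0.042 ]
side [array([ 0.4715, -0.2657,  0.042 ]), array([ 0.478 , -0.3654,  0.042 ]), array([ 0.4688, -0.2383,  0.042 ])]
0.127 [0.5388 0.0666 0.127 ] [ 0.513  -0.0436  0.127 ] 0.11317295686397622 1.340921878312357
0.135 [0.5375 0.0657 0.135 ] [ 0.5119 -0.0436  0.135 ] 0.11232478963770638 1.340921878312357
0.143 [0.5362 0.0649 0.143 ] [ 0.5108 -0.0436  0.143 ] 0.11147662241143658 1.3409218783123564
(array([ 0.5114, -0.0433,  0.1269]), np.float64(0.0032686552684788417)) (array([0.5384, 0.0657, 0.1339]), np.float64(0.0014715046947683433))
jaw corners [array([0.5724, 0.0309, 0.105 ]), array([ 0.5561, -0.0445,  0.105 ]), array([0.4887, 0.049 , 0.105 ]), array([ 0.4697, -0.0243,  0.105 ])]
[[ 0.9184  0.3957 -0.0009]
 [ 0.3957 -0.9184  0.0021]
 [-0.     -0.0023 -1.    ]]
cam in tool [ 0.0661 -0.0004 -0.1665] [[-0.0001 -0.9712 -0.2384]
 [ 1.     -0.     -0.0002]
 [ 0.0002 -0.2384  0.9712]]
```

```bash
cat >> h.py <<'E'
def row(pos,yaw,tilt=0):
    """shift (50 mm units) and rotvec in tool axes to reach pos with tool down, tool x at world yaw; tilt about tool y"""
    st=get_state(); A=R.from_rotvec(st['eef_rot'])
    B=R.from_euler('z',yaw)*R.from_euler('x',np.pi)*R.from_euler('y',tilt)
    return A.inv().apply(np.array(pos)-st['eef_pos'])/.05,(A.inv()*B).as_rotvec()
E
python3 - <<'E'
from h import *
print(row([.4735,-.3135,.14],1.631))
E
```

```text
(array([ 6.2162, -3.4768,  1.56  ]), array([-0.002 , -0.0014, -1.2241]))
```

Call:
{"api": "play_rows", "payload": {"steps": [[[6.216, -3.477, 1.56, 0, 0, -1.224, 40], [6.216, -3.477, 1.56, 0, 0, -1.224, 40], [6.216, -3.477, 1.56, 0, 0, -1.224, 40], [6.216, -3.477, 1.56, 0, 0, -1.224, 40], [6.216, -3.477, 1.56, 0, 0, -1.224, 40], [6.216, -3.477, 1.56, 0, 0, -1.224, 40], [6.216, -3.477, 1.56, 0, 0, -1.224, 40], [6.216, -3.477, 1.56, 0, 0, -1.224, 40], [6.216, -3.477, 1.56, 0, 0, -1.224, 40], [6.216, -3.477, 1.56, 0, 0, -1.224, 40]]], "force": 60}}

```text
t: 1.35
eef_pos: [0.4733, -0.3152, 0.1407]
eef_rot: [2.157, 2.284, -0.001]
contact_force: [-0.6, 0.5, -1.0]
opening: 0.43
```

Run:
```python
from h import *
st=get_state();print(st)
w=get_calibration('wrist');im=snapshot('wrist')[:,:,::-1]
for n,P in dict(mid=[.4735,-.3135,.04],sh=[.4703,-.2616,.04],butt=[.4766,-.3655,.04],tip=[.4686,-.2335,.04]).items(): print(n,proj(w,P)*1.5625)
cv2.imwrite('pics/w1.png',cv2.resize(im,(800,600),interpolation=cv2.INTER_CUBIC))
```

```text
{'t': 1.35, 'joints': array([ 0.7661,  0.597 , -0.3409,  1.7526,  0.2568,  0.8359,  0.3638]), 'qvel': array([-0.0029, -0.0003, -0.006 ,  0.001 , -0.0007, -0.001 ,  0.0031]), 'effort': array([ -0.0731, -40.9453,  -3.1271, -13.2878,  -0.0448,   0.0427,
        -0.0042]), 'eef_pos': array([ 0.4733, -0.3152,  0.1407]), 'eef_rot': array([ 2.1567,  2.2841, -0.0007]), 'contact_force': array([-0.6342,  0.475 , -1.0114]), 'moment': array([ 0.0335, -0.0623,  0.0375]), 'opening': 0.4300712737781604}
mid [407.3691 300.0649]
sh [406.9941 214.1808]
butt [407.5477 378.6984]
tip [406.8341 164.6513]
```

View pics/w1.png

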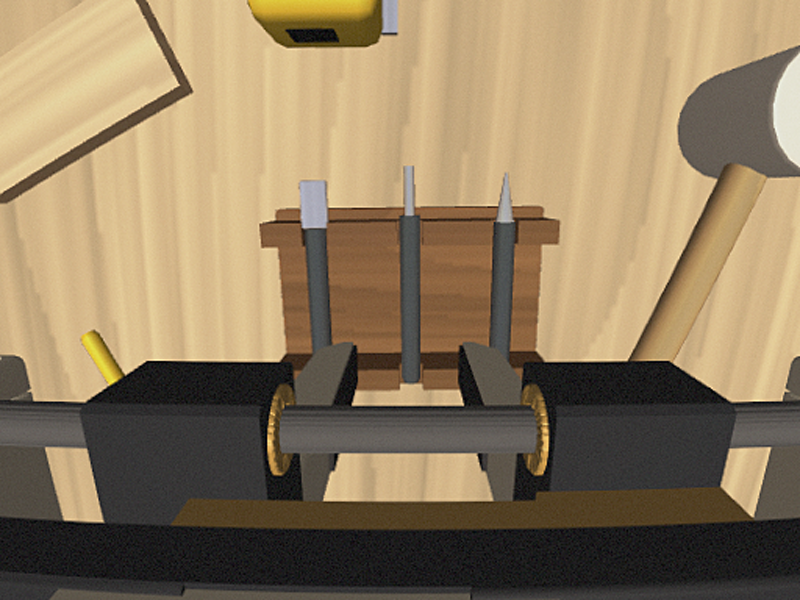

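Middle place confirmed as the drift: straight tip (408,166), shoulder (410,216), butt (411,382). My prediction agrees to within 3 px. Next I'll refine it and descend.

Run:
```python
from h import *
w=get_calibration('wrist')
P=[onz(w,(x/1.5625-.2,y/1.5625-.2),z) for x,y,z in((408.5,166,.043),(410,216,.046),(411,382,.04))]
print(P); s,b=P[1],P[2]; d=P[0]-b; yaw=np.arctan2(d[1],d[0]); print(yaw)
m=P[0][:2]-.0805*d[:2]/np.linalg.norm(d[:2]); print('mid',m, (s+b)/2)
print(row([m[0],m[1],.021],yaw))
```

```text
[array([ 0.4695, -0.234 ,  0.043 ]), array([ 0.472 , -0.2619,  0.046 ]), array([ 0.4789, -0.3673,  0.04  ])]
1.6411776354435827
mid [ 0.4752 -0.3143] [ 0.4754 -0.3146  0.043 ]
(array([0.0136, 0.0364, 2.3951]), array([-0.0001,  0.0004, -0.0125]))
```

Call:
{"api": "play_rows", "payload": {"steps": [[[0.014, 0.033, 1.2, 0, 0, -0.01, 40], [0.014, 0.033, 2.0, 0, 0, -0.01, 40], [0.014, 0.033, 2.39, 0, 0, -0.01, 40], [0.014, 0.033, 2.39, 0, 0, -0.01, 40], [0.014, 0.033, 2.39, 0, 0, -0.01, 5], [0.014, 0.033, 2.39, 0, 0, -0.01, 5], [0.014, 0.033, 2.39, 0, 0, -0.01, 5], [0.014, 0.033, 2.39, 0, 0, -0.01, 5], [0.014, 0.033, 2.39, 0, 0, -0.01, 5]]], "force": 60}}

```text
t: 2.52
eef_pos: [0.4757, -0.3138, 0.0219]
eef_rot: [2.142, 2.297, -0.0]
contact_force: [-0.0, -0.1, 5.5]
opening: 0.118
```

Call:
{"api": "play_rows", "payload": {"steps": [[[0, 0, -0.4, 0, 0, 0, 5], [0, 0, -1.2, 0, 0, 0, 5], [0, 0, -2.2, 0, 0, 0, 5], [0, 0, -2.7, 0, 0, 0, 5], [0, 0, -2.7, 0, 0, 0, 5]]]}}

```text
t: 3.15
eef_pos: [0.4764, -0.3139, 0.1576]
eef_rot: [2.14, 2.295, 0.002]
contact_force: [-0.8, -0.1, -2.2]
opening: 0.115
```

Run:
```python
from h import *
st=get_state();print(st['eef_pos'],st['contact_force'],st['opening'])
u=np.array([np.cos(1.341),np.sin(1.341)]); e=np.array([.5119,-.0436])
print(row([*(e-.0905*u),.157],1.341))
```

```text
[ 0.4764 -0.3139  0.1576] [-0.8459 -0.1005 -2.1993] 0.11492185836790726
(array([3.6142, 0.5506, 0.0066]), array([0.0036, 0.0017, 0.2997]))
```

Call:
{"api": "play_rows", "payload": {"steps": [[[3.614, 0.55, 0, 0, 0, 0.3, 5], [3.614, 0.55, 0, 0, 0, 0.3, 5], [3.614, 0.55, 0, 0, 0, 0.3, 5], [3.614, 0.55, 0, 0, 0, 0.3, 5], [3.614, 0.55, 0, 0, 0, 0.3, 5], [3.614, 0.55, 0, 0, 0, 0.3, 5]]]}}

```text
t: 3.9
eef_pos: [0.4894, -0.1333, 0.1553]
eef_rot: [-2.464, -1.947, 0.003]
contact_force: [-0.8, -0.7, -1.1]
opening: 0.116
```

Run:
```python
from h import *
st=get_state();print(st['eef_pos'],st['contact_force'],R.from_rotvec(st['eef_rot']).as_matrix())
im=snapshot('wrist')[:,:,::-1]; cv2.imwrite('pics/w2_raw.png',im); cv2.imwrite('pics/w2.png',cv2.resize(im[0:300,112:412],(800,800))[:600])
```

```text
[ 0.4894 -0.1333  0.1553] [-0.778  -0.6525 -1.0522] [[ 0.2312  0.9729 -0.0018]
 [ 0.9729 -0.2312 -0.0005]
 [-0.0009 -0.0017 -1.    ]]
```

View pics/w2.png

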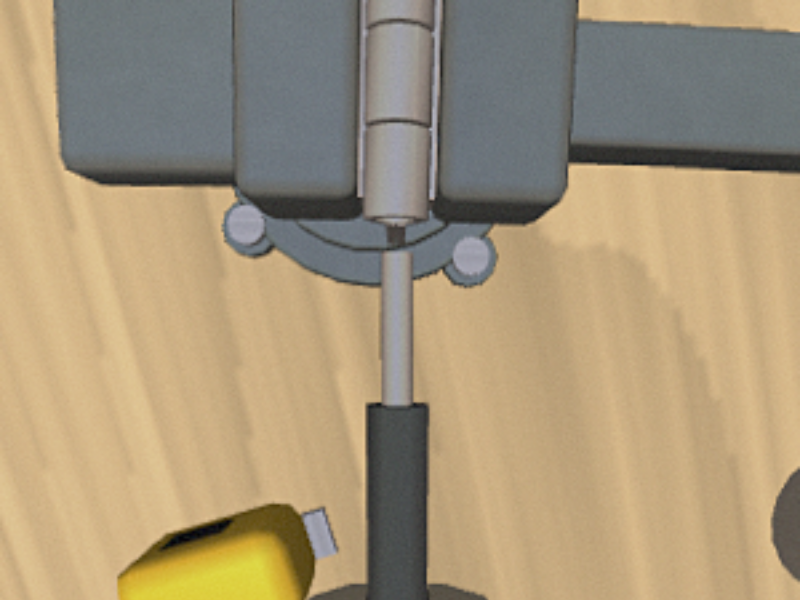

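Run:
```python
from h import *
im=cv2.cvtColor(cv2.imread('pics/w2_raw.png'),cv2.COLOR_BGR2GRAY).astype(float)
for r in range(4,84,8): print(r,im[r-1:r+2,244:282].mean(0).astype(int))
print('drift')
for r in(100,120,140,160,180,200): print(r,im[r-1:r+2,244:282].mean(0).astype(int))
print(im[74:100,258:264].mean(1).astype(int))
```

```text
4 [102  92  57 118 151 111 122 140 146 148 156 159 159 163 162 165 163 163
 161 160 157 156 153 152 152 141 134 125 120 103  87 149 170 134  60  94
 108 107]
12 [104  89  55 123 171 134 107 124 134 143 153 153 157 157 161 160 158 158
 159 159 156 156 153 156 160 147 142 134 124  99 127 173 157  82  72  96
 105 107]
20 [101  84  66 137 149 108 115 132 142 148 154 156 158 159 160 161 158 163
 160 160 159 155 154 156 153 141 138 134 124 103  97 174 152  39  83 106
 106 110]
28 [101  81  76 150 138 103 125 138 143 149 156 157 159 160 161 161 160 160
 159 160 158 156 154 153 150 139 136 128 117  84 116 176 157  39  91 110
 107 107]
36 [100  77  86 154 138 113 131 139 147 150 159 156 162 161 160 162 162 162
 159 157 156 153 152 154 145 136 133 123 110  71 145 171 116  60  94 107
 107 110]
44 [ 98  69  96 164 127 112 133 128 128 123 123 116 115 116 108 106 108 109
 114 113 111 115 115 126 124 122 123 116 102  63 179 169  66  72 104 106
 107 109]
52 [ 94  72 124 172 119 103 124 132 140 151 156 160 157 158 160 159 159 160
 160 158 158 154 155 155 145 139 134 128 107  79 179 161  49  78 107 10
[... 861 characters left out ...]
68 119 137 154 159 160 162 160
 159 160 147 123  97 162 165 158 162 167 172 173 174 173 177 175 174 174
 177 179]
160 [189 188 186 185 200  90  42  55  60  65  68  75  76  75  80  77  75  78
  75  72  75  79  73  72  67  66  62  52  95 161 160 163 168 167 171 172
 173 174]
180 [163 160 163 175 197 111  53  53  61  66  72  76  76  76  78  74  74  77
  78  73  73  74  74  71  66  65  62  44 102 167 167 164 167 169 170 170
 168 167]
200 [166 165 165 163 174 127  62  55  62  65  75  74  80  74  78  77  75  77
  76  73  78  76  72  71  66  63  59  46 133 169 168 165 164 166 163 162
 162 166]
[160 161 159 159 161 161 143 102 170 146 109  58  64  64  65  68  67  75
  64  78 144 165 161 158 162 160]
```

Run:
```python
from h import *
w=get_calibration('wrist');st=get_state();A=R.from_rotvec(st['eef_rot'])
for z in(.127,.131,.135,.139,.143):
    a,b=onz(w,(261.6,4),z),onz(w,(259.95,74),z)
    wd=np.linalg.norm(onz(w,(247.9,72),z)-onz(w,(272.1,72),z))
    la,lb=[A.inv().apply(p-st['eef_pos']) for p in(a,b)]
    print(z,'width',wd,'mouth',b,'yaw',np.arctan2(*(a-b)[[1,0]]),la[:2],lb[:2])
for uv in((259.9,94),(259.9,140),(260.3,180)):
    p=onz(w,uv,.1742);print('drift',A.inv().apply(p-st['eef_pos']))
for z in(.17,.174,.178):
    print(z,np.linalg.norm(onz(w,(254.2,120),z)-onz(w,(266.2,120),z)),np.linalg.norm(onz(w,(248.9,180),z)-onz(w,(272.1,180),z)), onz(w,(259.9,93.7),z)-st['eef_pos'])
```

```text
0.127 width 0.015526985237160437 mouth [ 0.5117 -0.0385  0.127 ] yaw 1.3123106364037698 [0.1388 0.0007] [ 0.0973 -0.0004]
0.131 width 0.015208393889206421 mouth [ 0.5116 -0.0391  0.131 ] yaw 1.3123106364037673 [0.1373 0.0007] [ 0.0966 -0.0003]
0.135 width 0.014889802541252299 mouth [ 0.5114 -0.0398  0.135 ] yaw 1.31231063640377 [0.1358 0.0007] [ 0.096  -0.0003]
0.139 width 0.014571211193298282 mouth [ 0.5113 -0.0404  0.139 ] yaw 1.3123106364037702 [0.1343 0.0006] [ 0.0954 -0.0003]
0.143 width 0.014252619845344159 mouth [ 0.5112 -0.041   0.143 ] yaw 1.3123106364037704 [0.1328 0.0006] [ 0.0947 -0.0003]
drift [ 0.0804 -0.0003 -0.0188]
drift [ 0.0579 -0.0003 -0.0188]
drift [ 0.0372 -0.0001 -0.0188]
0.17 0.006196053983498442 0.012547945011249818 [0.0184 0.0788 0.0145]
0.174 0.006032941417645004 0.012217617433016444 [0.0184 0.0785 0.0185]
0.178 0.005869828851791679 0.011887289854783076 [0.0183 0.0781 0.0225]
```

Call:
{"api": "play_rows", "payload": {"steps": [[[0.44, -0.042, 0, 0, 0, 0.022, 5], [0.44, -0.042, 0.2, 0, 0, 0.022, 5], [0.44, -0.042, 0.38, 0, 0, 0.022, 5], [0.44, -0.042, 0.42, 0, 0, 0.022, 5], [0.44, -0.042, 0.42, 0, 0, 0.022, 5], [0.44, -0.042, 0.42, 0, 0, 0.022, 5]]]}}

```text
t: 4.7
eef_pos: [0.4934, -0.1097, 0.1353]
eef_rot: [2.483, 1.924, 0.0]
contact_force: [-0.9, -0.1, -0.8]
opening: 0.114
```

Run:
```python
from h import *
st=get_state();print(st['eef_pos'],st['contact_force'],st['moment'],R.from_rotvec(st['eef_rot']).as_matrix()[:,0])
```

```text
[ 0.4934 -0.1097  0.1353] [-0.9    -0.0677 -0.8048] [-0.0574 -0.084   0.0398] [0.2497 0.9683 0.    ]
```

Call:
{"api": "play_rows", "payload": {"steps": [[[0, 0, 0.02, 0, 0, 0, 5], [0, 0, 0.04, 0, 0, 0, 5], [0, 0, 0.06, 0, 0, 0, 5], [0, 0, 0.08, 0, 0, 0, 5], [0, 0, 0.1, 0, 0, 0, 5], [0, 0, 0.1, 0, 0, 0, 5]]]}}

```text
t: 5.45
eef_pos: [0.4931, -0.1094, 0.1301]
eef_rot: [-2.483, -1.925, 0.0]
contact_force: [-0.2, 0.6, -1.7]
opening: 0.118
```

Call:
{"api": "play_rows", "payload": {"steps": [[[0, 0, 0.02, 0, 0, 0, 5], [0, 0, 0.04, 0, 0, 0, 5], [0, 0, 0.04, 0, 0, 0, 5]]]}}

```text
t: 5.82
eef_pos: [0.4933, -0.1094, 0.1282]
eef_rot: [2.483, 1.925, 0.0]
contact_force: [0.1, 0.1, -0.2]
opening: 0.118
```

Call:
{"api": "play_rows", "payload": {"steps": [[[0, 0, 0.01, 0, 0, 0, 5], [0, 0, 0.02, 0, 0, 0, 5], [0, 0, 0.02, 0, 0, 0, 5]]]}}

```text
t: 6.2
eef_pos: [0.4933, -0.1094, 0.1272]
eef_rot: [2.483, 1.925, 0.0]
contact_force: [0.0, -0.3, 0.1]
opening: 0.115
```

Call:
{"api": "play_rows", "payload": {"steps": [[[0, 0, 0.01, 0, 0, 0, 5], [0, 0, 0.02, 0, 0, 0, 5], [0, 0, 0.02, 0, 0, 0, 5]]]}}

```text
t: 6.58
eef_pos: [0.4933, -0.1094, 0.1262]
eef_rot: [2.483, 1.925, 0.0]
contact_force: [-0.3, -1.6, 1.5]
opening: 0.115
```

Run:
```python
from h import *
st=get_state();print(st['eef_pos'],st['contact_force'],st['moment'],R.from_rotvec(st['eef_rot']).as_matrix()[:,0])
im=snapshot('wrist')[:,:,::-1]; cv2.imwrite('pics/w3_raw.png',im); im=cv2.cvtColor(im,cv2.COLOR_BGR2GRAY).astype(float)
for r in range(4,100,8): print(r,im[r-1:r+2,244:282].mean(0).astype(int))
print(im[:170,259:262].mean(1).astype(int))
```

```text
[ 0.4933 -0.1094  0.1262] [-0.2845 -1.6315  1.505 ] [-0.0104 -0.0586 -0.0066] [0.2493 0.9684 0.0001]
4 [117 168 122  96 127 132 140 146 153 161 160 159 162 163 162 165 164 161
 164 162 163 162 160 159 157 159 152 146 140 136 130 117  94 136 151  75
  77  99]
12 [116 167 122 101 128 135 144 148 153 160 162 163 162 163 166 164 163 164
 165 162 163 160 160 158 157 158 147 142 140 133 126 111  91 154 148  49
  83 100]
20 [119 166 120 104 132 137 147 151 156 161 161 162 163 163 164 163 162 165
 164 163 163 160 161 156 157 156 148 142 138 132 123 105  90 173 156  46
  87 105]
28 [123 183 140 106 135 141 149 152 156 162 162 164 165 164 164 164 167 166
 168 161 162 159 157 154 156 156 147 140 131 126 117  97  83 183 152  44
  88 107]
36 [133 188 136 111 137 146 151 153 156 157 162 161 157 155 156 150 148 148
 147 152 151 147 151 149 146 150 144 136 130 123 111  93  99 178 151  56
  90 108]
44 [132 186 135  98 120 131 137 144 153 157 160 163 161 163 162 164 163 163
 163 161 162 160 159 159 160 158 151 144 140 136 128 103 117 176 111  61
  93 111]
52 [135 185 125  93 126 134 141 148 155 159 15
[... 898 characters left out ...]
 110 108]
[164 164 163 164 163 164 162 165 162 164 162 162 165 163 167 164 164 164
 164 164 163 163 165 165 166 165 165 167 168 163 166 167 165 167 163 167
 164 115  60 134 169 166 164 164 163 163 162 165 165 163 165 164 165 165
 166 164 163 165 165 165 164 165 165 164 163 165 166 166 164 165 165 164
 165 166 167 165 165 166 167 170 161  66 100 163 164 163 165 162 162 165
 165 164 165 166 164 163 165 166 166 165 165 166 164 166 166 164 165 165
 167 165 164 164 162 166 163 166 164 165 165 166 165 165 162 166 163 166
 166 166 166 163 164 164 165 163 166 166 165 164 166 165 166 166 165 165
 164 167 164 165 167 166 164 168 164  52  68  80  77  79  76  80  79  81
  74  79  81  77  78  77  77  78]
```

Call:
{"api": "play_rows", "payload": {"steps": [[[0, 0, 0.01, 0, 0, 0, 5], [0, 0, 0.02, 0, 0, 0, 5], [0, 0, 0.02, 0, 0, 0, 5]]]}}

```text
t: 7.0
eef_pos: [0.4933, -0.1094, 0.1252]
eef_rot: [2.483, 1.924, 0.0]
contact_force: [0.5, -0.6, 2.9]
opening: 0.114
```

Run:
```python
from h import *
st=get_state();print(st['eef_pos'],st['contact_force'],st['moment'],R.from_rotvec(st['eef_rot']).as_matrix()[:,0])
im=snapshot('wrist')[:,:,::-1]; im=cv2.cvtColor(im,cv2.COLOR_BGR2GRAY).astype(float)
for r in range(92,168,8): print(r,im[r-1:r+2,244:282].mean(0).astype(int))
```

```text
[ 0.4933 -0.1094  0.1252] [ 0.4529 -0.6182  2.927 ] [ 0.0156 -0.0323 -0.0649] [0.2494 0.9684 0.0001]
92 [105 172 122  95 121 131 140 146 152 161 163 160 163 164 163 166 162 164
 164 163 163 161 156 158 160 155 146 142 136 131 116  65 181 164  62  83
 111 110]
100 [ 95 167 122  98 127 135 142 150 157 163 133 126 148 160 164 166 166 165
 163 160 151 132  99 158 160 153 143 143 134 126 108  83 177 156  60  79
 104 106]
108 [ 75 100  92 104 129 139 146 149 156 165 130 125 148 160 162 165 167 164
 166 162 153 130  95 156 159 149 142 139 131 121 100  77 104  75  49  50
  48  45]
116 [116 118  97 106 135 142 148 153 158 167 122 121 146 159 163 166 164 163
 163 161 151 133 100 154 157 150 141 133 126 117  93  87 119 120 121 120
 121 119]
124 [118 117 114 119 119 119 117 117 119 121  88 122 148 160 163 164 165 165
 163 162 153 133  98 116 117 118 117 120 121 119 116 108 104 110 126 125
  68 105]
132 [159 154 144 146 146 145 145 147 148 152 133 123 146 160 162 163 167 165
 164 160 151 127 101 179 184 183 182 182 182 178 180 181 182 182 182 186
 182 181]
140 [167 167 165 166 168 167 169 168 174 178 153 124 144 159 162 166 165 163
 165 158 150 128  97 173 180 179 180 182 182 180 178 181 178 183 182 185
 184 184]
148 [176 172 170 167 164 165 168 169 171 177 154 120 145 160 162 164 166 164
 163 162 152 127 101 168 175 175 179 181 181 181 183 180 178 179 179 181
 185 185]
156 [178 176 176 178 155  73  50  57  62  69  73  79  80  78  80  78  79  79
  79  79  78  78  77  73  70  71  65  55  72 181 185 181 182 180 181 178
 179 182]
164 [184 182 182 184 159  71  47  58  61  66  74  79  77  82  79  81  78  77
  78  78  78  78  74  72  71  70  64  55  72 176 181 177 177 179 182 180
 179 178]
```

Call:
{"api": "play_rows", "payload": {"steps": [[[0, 0, 0, 0, 0, 0, 5]]]}}

```text
t: 7.18
eef_pos: [0.4933, -0.1094, 0.1252]
eef_rot: [2.483, 1.925, 0.0]
contact_force: [-0.5, -0.1, 1.0]
opening: 0.12
```

Call:
{"api": "play_rows", "payload": {"steps": [[[0, 0, 0.01, 0, 0, 0, 5], [0, 0, 0.02, 0, 0, 0, 5], [0, 0, 0.02, 0, 0, 0, 5]]]}}

```text
t: 7.55
eef_pos: [0.4933, -0.1094, 0.1242]
eef_rot: [2.483, 1.925, 0.0]
contact_force: [0.3, -0.5, 2.6]
opening: 0.114
```

Run:
```python
from h import *
st=get_state();print(st['eef_pos'],st['contact_force'],st['moment'],st['effort'])
```

```text
[ 0.4933 -0.1094  0.1242] [ 0.2856 -0.5381  2.639 ] [ 0.1179 -0.0617  0.015 ] [ -0.4094 -35.313   -2.0872 -10.9725  -0.0277  -0.0163  -0.0043]
```

Call:
{"api": "play_rows", "payload": {"steps": [[[0, 0, 0.01, 0, 0, 0, 5], [0, 0, 0.02, 0, 0, 0, 5], [0, 0, 0.02, 0, 0, 0, 5]]]}}

```text
t: 7.92
eef_pos: [0.4933, -0.1094, 0.1232]
eef_rot: [2.483, 1.925, 0.0]
contact_force: [-0.6, -0.8, 3.2]
opening: 0.117
```

Run:
```python
from h import *
st=get_state();print(st['eef_pos'],st['contact_force'],st['moment'],st['effort'])
im=snapshot('wrist')[:,:,::-1]; cv2.imwrite('pics/w4.png',cv2.resize(im[60:240,140:380],(800,600),interpolation=cv2.INTER_CUBIC))
im=snapshot('side')[:,:,::-1]; cv2.imwrite('pics/s4.png',im)
```

```text
[ 0.4933 -0.1094  0.1232] [-0.6413 -0.7927  3.235 ] [ 0.1168 -0.0685  0.0019] [ -0.4417 -34.9383  -2.0557 -10.7566  -0.0049  -0.0122  -0.0057]
```

View pics/w4.png

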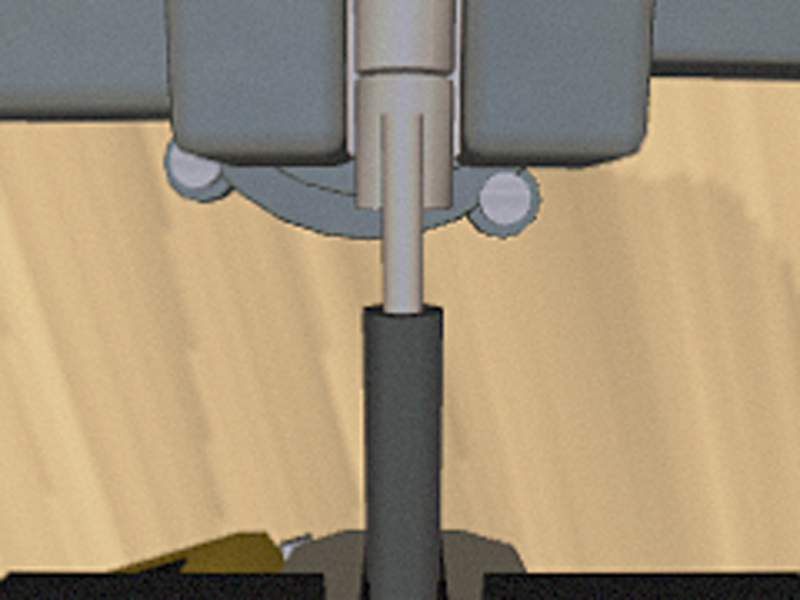

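```bash
cat >> h.py <<'E'
def avg(n=8):
    f=[]
    for i in range(n):
        snapshot('top'); s=get_state(); f.append(np.r_[s['contact_force'],s['moment']])
    f=np.array(f); print(s['t'],s['eef_pos'],'F/M',f.mean(0),'+-',f.std(0)/np.sqrt(n)); return f.mean(0)
E
python3 -c "from h import *; avg()"
```

```text
8.425 [ 0.4933 -0.1094  0.1232] F/M [-0.4705 -0.813   4.0954  0.1308 -0.0766  0.0013] +- [0.2625 0.2059 0.1409 0.0075 0.0149 0.0103]
```

Call:
{"api": "play_rows", "payload": {"steps": [[[0, 0, -0.02, 0, 0, 0, 5], [0, 0, -0.02, 0, 0, 0, 5]]]}}

```text
t: 8.68
eef_pos: [0.4932, -0.1094, 0.1242]
eef_rot: [-2.483, -1.925, -0.0]
contact_force: [0.2, -1.4, 3.0]
opening: 0.114
```

```bash
python3 -c "from h import *; avg()"
```

```text
9.075 [ 0.4932 -0.1094  0.1241] F/M [ 0.4554 -1.0452  2.7058  0.0648 -0.1249  0.0078] +- [0.1329 0.3043 0.1212 0.0097 0.0119 0.0073]
```

Call:
{"api": "play_rows", "payload": {"steps": [[[0, 0, -0.02, 0, 0, 0, 5], [0, 0, -0.02, 0, 0, 0, 5]]]}}

```text
t: 9.32
eef_pos: [0.4931, -0.1094, 0.1251]
eef_rot: [-2.483, -1.925, 0.0]
contact_force: [-0.8, -0.8, 2.7]
opening: 0.116
```

```bash
python3 -c "from h import *; avg()"
```

```text
9.725 [ 0.4931 -0.1094  0.1251] F/M [ 0.2115 -0.6533  2.1312  0.0322 -0.1247 -0.0088] +- [0.15   0.1457 0.1568 0.0115 0.0126 0.0116]
```

Call:
{"api": "play_rows", "payload": {"steps": [[[0, 0, -0.1, 0, 0, 0, 5], [0, 0, -0.1, 0, 0, 0, 5]]]}}

```text
t: 9.98
eef_pos: [0.4928, -0.1092, 0.1301]
eef_rot: [-2.482, -1.925, 0.001]
contact_force: [0.4, -0.1, -0.8]
opening: 0.114
```

```bash
python3 -c "from h import *; avg()"
```

```text
10.375 [ 0.4931 -0.1094  0.13  ] F/M [-0.08   -0.2024 -0.966  -0.0255 -0.0565 -0.0214] +- [0.1883 0.2092 0.2215 0.0112 0.0076 0.0089]
```

Call:
{"api": "play_rows", "payload": {"steps": [[[0, 0, 0.02, 0, 0, 0, 5], [0, 0, 0.02, 0, 0, 0, 5]]]}}

```text
t: 10.62
eef_pos: [0.4931, -0.1094, 0.1291]
eef_rot: [-2.483, -1.925, 0.0]
contact_force: [0.7, 0.5, -0.6]
opening: 0.116
```

```bash
python3 -c "from h import *; avg(6)"
```

```text
10.925 [ 0.4932 -0.1094  0.1292] F/M [ 0.0061  0.0316 -1.0449 -0.0326 -0.0728  0.0111] +- [0.2212 0.122  0.0988 0.01   0.0172 0.01  ]
```

Call:
{"api": "play_rows", "payload": {"steps": [[[0, 0, 0.02, 0, 0, 0, 5], [0, 0, 0.02, 0, 0, 0, 5]]]}}

```text
t: 11.18
eef_pos: [0.4933, -0.1094, 0.1282]
eef_rot: [2.483, 1.925, 0.0]
contact_force: [0.1, -0.9, 0.3]
opening: 0.117
```

```bash
python3 -c "from h import *; avg(6)"
```

```text
11.475 [ 0.4932 -0.1094  0.1282] F/M [-0.2556 -0.1969 -0.296  -0.0483 -0.0493  0.0071] +- [0.2647 0.1858 0.1869 0.0089 0.008  0.0068]
```

Call:
{"api": "play_rows", "payload": {"steps": [[[0, 0, 0.02, 0, 0, 0, 5], [0, 0, 0.02, 0, 0, 0, 5]]]}}

```text
t: 11.72
eef_pos: [0.4933, -0.1094, 0.1272]
eef_rot: [2.483, 1.925, 0.0]
contact_force: [-0.1, -0.2, -0.0]
opening: 0.116
```

```bash
python3 -c "from h import *; avg(6)"
```

```text
12.025 [ 0.4932 -0.1094  0.1272] F/M [-0.4342 -0.5522  0.6213 -0.0219 -0.0521  0.0046] +- [0.1891 0.1731 0.2294 0.0094 0.0145 0.0105]
```

Call:
{"api": "play_rows", "payload": {"steps": [[[0, 0, 0.02, 0, 0, 0, 5], [0, 0, 0.02, 0, 0, 0, 5]]]}}

```text
t: 12.28
eef_pos: [0.4932, -0.1094, 0.1262]
eef_rot: [2.483, 1.925, 0.0]
contact_force: [-0.4, -0.6, 2.2]
opening: 0.116
```

```bash
python3 -c "from h import *; avg(6)"
```

```text
12.575 [ 0.4933 -0.1094  0.1262] F/M [-0.1902 -0.7979  1.3508 -0.0096 -0.0239 -0.0054] +- [0.2681 0.1215 0.0911 0.0083 0.0109 0.0085]
```

Run:
```python
from h import *
w=get_calibration('wrist');st=get_state();A=R.from_rotvec(st['eef_rot'])
# w4 taken at TCP z .1232: camera 3 mm lower
w['eye']=w['eye']+[0,0,.1232-st['eef_pos'][2]]; p0=st['eef_pos'].copy(); p0[2]=.1232
f=lambda x,y,z:A.inv().apply(onz(w,(140+x*.3-.35,60+y*.3-.35),z)-p0)
print('mouth rim top',f(404,208,.1448),'tip end',f(403.5,113,.148),'shoulder',f(403,308,.148))
print('barrel far',f(405.5,3,.1373),'near axis h',f(404,205,.1373))
```

```text
mouth rim top [ 0.0668  0.0002 -0.0216] tip end [ 0.08    0.0001 -0.0248] shoulder [ 0.0524  0.     -0.0248]
barrel far [ 0.0969  0.0004 -0.0141] near axis h [ 0.0673  0.0002 -0.0141]
```

Call:
{"api": "play_rows", "payload": {"steps": [[[0, 0, -0.1, 0, 0, 0, 5], [-0.2, 0, -0.1, 0, 0, 0, 5], [-0.37, 0, -0.1, 0, 0, 0, 5], [-0.37, 0, -0.1, 0, 0, 0, 5], [-0.37, 0.003, 0.05, 0, 0, 0, 5], [-0.37, 0.003, 0.154, 0, 0, 0, 5], [-0.37, 0.003, 0.154, 0, 0, 0, 5], [-0.37, 0.003, 0.154, 0, 0, 0, 5]]]}}

```text
t: 13.58
eef_pos: [0.4888, -0.1271, 0.1184]
eef_rot: [-2.482, -1.925, -0.0]
contact_force: [0.5, -0.6, -0.7]
opening: 0.113
```

Run:
```python
from h import *
avg(4); im=snapshot('wrist')[:,:,::-1]; cv2.imwrite('pics/w5.png',cv2.resize(im[30:210,140:380],(800,600),interpolation=cv2.INTER_CUBIC))
```

```text
13.775 [ 0.4889 -0.1273  0.1186] F/M [-0.0324 -0.1277 -1.2124 -0.0409 -0.0553  0.0129] +- [0.1437 0.3057 0.2993 0.013  0.0065 0.0134]
```

View pics/w5.png

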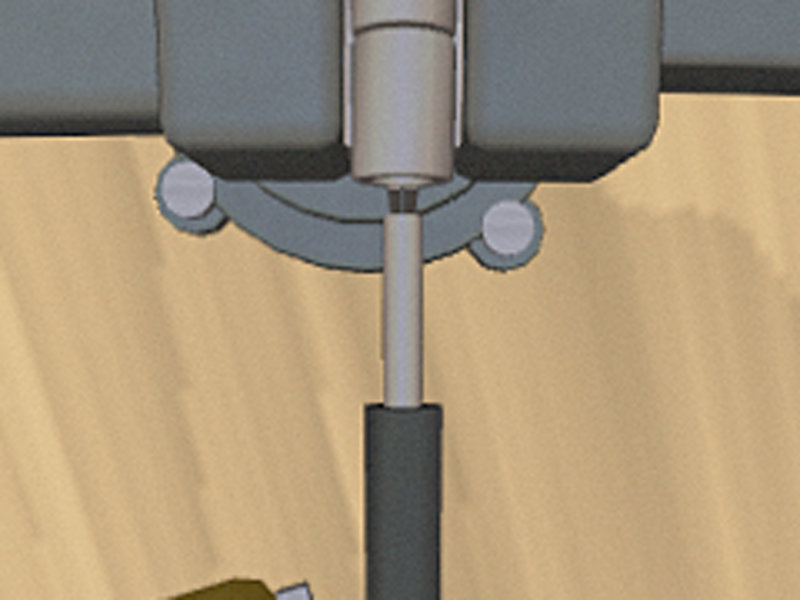

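The tip (403,212) is centred on the barrel (351–455, y 180), about 5 mm before the mouth. I'll advance gently.

Call:
{"api": "play_rows", "payload": {"steps": [[[0.04, 0, 0, 0, 0, 0, 5], [0.08, 0, 0, 0, 0, 0, 5], [0.1, 0, 0, 0, 0, 0, 5], [0.12, 0, 0, 0, 0, 0, 5], [0.12, 0, 0, 0, 0, 0, 5]]]}}

```text
t: 14.45
eef_pos: [0.4903, -0.1214, 0.1185]
eef_rot: [-2.483, -1.925, -0.0]
contact_force: [-0.3, -0.6, -1.1]
opening: 0.112
```

```bash
python3 -c "from h import *; avg(4)"
```

```text
14.65 [ 0.4902 -0.1216  0.1185] F/M [-0.191  -0.2946 -1.898  -0.0517 -0.0658 -0.0099] +- [0.4017 0.1875 0.1815 0.0079 0.0153 0.0084]
```

Call:
{"api": "play_rows", "payload": {"steps": [[[0.02, 0, 0, 0, 0, 0, 5], [0.02, 0, 0, 0, 0, 0, 5]]]}}

```text
t: 14.9
eef_pos: [0.4905, -0.1204, 0.1185]
eef_rot: [-2.483, -1.925, -0.0]
contact_force: [0.2, -0.6, -1.7]
opening: 0.12
```

```bash
python3 -c "from h import *; avg(4)"
```

```text
15.1 [ 0.4905 -0.1206  0.1185] F/M [ 0.0928  0.0854 -1.6037 -0.0342 -0.0408 -0.0146] +- [0.0588 0.3202 0.2772 0.0131 0.0142 0.0067]
```

Call:
{"api": "play_rows", "payload": {"steps": [[[0.02, 0, 0, 0, 0, 0, 5], [0.04, 0, 0, 0, 0, 0, 5], [0.04, 0, 0, 0, 0, 0, 5]]]}}

```text
t: 15.48
eef_pos: [0.491, -0.1184, 0.1185]
eef_rot: [-2.483, -1.925, -0.0]
contact_force: [-0.1, -0.6, -0.9]
opening: 0.121
```

Call:
{"api": "play_rows", "payload": {"steps": [[[0.02, 0, 0, 0, 0, 0, 5], [0.04, 0, 0, 0, 0, 0, 5], [0.04, 0, 0, 0, 0, 0, 5]]]}}

```text
t: 15.85
eef_pos: [0.4912, -0.1177, 0.1184]
eef_rot: [2.483, 1.923, -0.002]
contact_force: [0.1, -2.7, -1.0]
opening: 0.115
```

```bash
python3 -c "from h import *; avg(4)"
```

```text
16.05 [ 0.4911 -0.1176  0.1184] F/M [-0.7379 -2.9625 -0.8684 -0.7745  0.1267  0.0079] +- [0.2096 0.1908 0.1387 0.0212 0.0156 0.0054]
```

Call:
{"api": "play_rows", "payload": {"steps": [[[0.02, 0, 0, 0, 0, 0, 5], [0.04, 0, 0, 0, 0, 0, 5], [0.06, 0, 0, 0, 0, 0, 5], [0.08, 0, 0, 0, 0, 0, 5]]]}}

```text
t: 16.55
eef_pos: [0.4909, -0.1174, 0.1183]
eef_rot: [2.484, 1.919, -0.009]
contact_force: [-3.0, -10.5, -0.6]
opening: 0.114
```

Call:
{"api": "play_rows", "payload": {"steps": [[[0.02, 0, 0, 0, 0, 0, 5], [0.04, 0, 0, 0, 0, 0, 5], [0.06, 0, 0, 0, 0, 0, 5], [0.08, 0, 0, 0, 0, 0, 5]]]}}

```text
t: 17.05
eef_pos: [0.4916, -0.1143, 0.1182]
eef_rot: [2.485, 1.918, -0.011]
contact_force: [-2.8, -11.5, -0.5]
opening: 0.117
```

Call:
{"api": "play_rows", "payload": {"steps": [[[0.02, 0, 0, 0, 0, 0, 5], [0.04, 0, 0, 0, 0, 0, 5], [0.06, 0, 0, 0, 0, 0, 5], [0.08, 0, 0, 0, 0, 0, 5], [0.1, 0, 0, 0, 0, 0, 5], [0.12, 0, 0, 0, 0, 0, 5], [0.14, 0, 0, 0, 0, 0, 5]]]}}

```text
t: 17.92
eef_pos: [0.4933, -0.1076, 0.1182]
eef_rot: [2.485, 1.918, -0.011]
contact_force: [-2.8, -11.4, -1.5]
opening: 0.115
```

Call:
{"api": "play_rows", "payload": {"steps": [[[0.02, 0, 0, 0, 0, 0, 5], [0.04, 0, 0, 0, 0, 0, 5], [0.06, 0, 0, 0, 0, 0, 5], [0.08, 0, 0, 0, 0, 0, 5], [0.1, 0, 0, 0, 0, 0, 5], [0.1, 0, 0, 0, 0, 0, 5]]]}}

```text
t: 18.68
eef_pos: [0.4946, -0.1025, 0.1182]
eef_rot: [2.485, 1.918, -0.01]
contact_force: [-2.6, -10.5, 0.2]
opening: 0.116
```

Run:
```python
from h import *
avg(3); st=get_state(); print(R.from_rotvec(st['eef_rot']).as_matrix()[:,0]); im=snapshot('wrist')[:,:,::-1]; cv2.imwrite('pics/w6.png',cv2.resize(im[30:210,140:380],(800,600),interpolation=cv2.INTER_CUBIC))
```

```text
18.825 [ 0.4946 -0.1025  0.1182] F/M [ -2.513  -10.1855  -0.6828  -2.3131   0.5356   0.0112] +- [0.2341 0.1752 0.0704 0.0068 0.0062 0.0101]
[ 0.2532  0.9674 -0.0068]
```

View pics/w6.png

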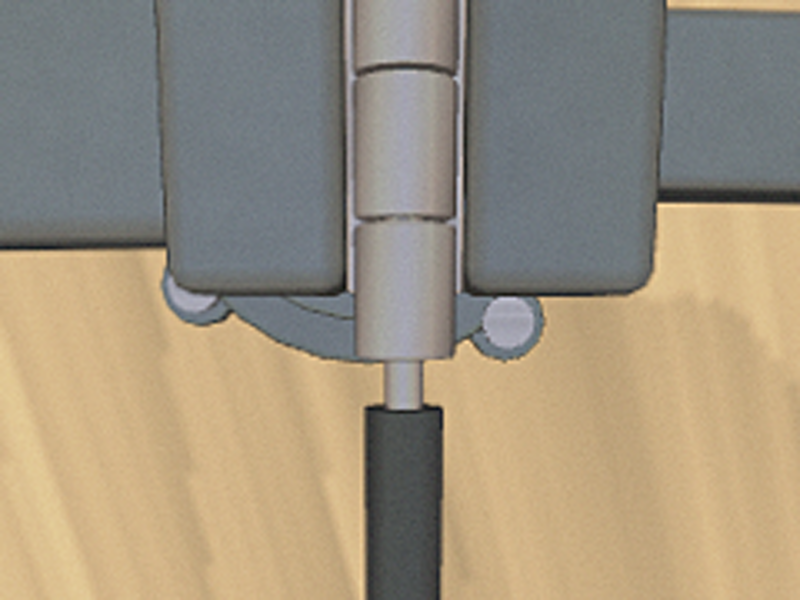

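The gap from shoulder (y 407) to barrel (y 358) is about 7.1 mm, so the pin is about 18 mm out. Next I'll press 5 mm more.

Call:
{"api": "play_rows", "payload": {"steps": [[[0.02, 0, 0, 0, 0, 0, 5], [0.04, 0, 0, 0, 0, 0, 5], [0.06, 0, 0, 0, 0, 0, 5], [0.08, 0, 0, 0, 0, 0, 5], [0.1, 0, 0, 0, 0, 0, 5], [0.11, 0, 0, 0, 0, 0, 5], [0.11, 0, 0, 0, 0, 0, 5]]]}}

```text
t: 19.75
eef_pos: [0.496, -0.0972, 0.1182]
eef_rot: [2.485, 1.918, -0.011]
contact_force: [-2.3, -10.7, -0.3]
opening: 0.117
```

Run:
```python
from h import *
avg(2); im=snapshot('wrist'); cv2.imwrite('pics/w7.png',im[:,:,::-1]); g=cv2.cvtColor(im,cv2.COLOR_RGB2GRAY).astype(float)
print(g[130:160,258:263].mean(1).astype(int)); print(g[130:160,249:253].mean(1).astype(int))
```

```text
19.85 [ 0.496  -0.0972  0.1182] F/M [ -1.76   -10.3051  -1.1721  -2.3013   0.4593  -0.0204] +- [0.2093 0.1993 0.0939 0.006  0.0012 0.0167]
[166 168 166 167 167 166 166 167 168 166 168 169 166 168 167 168 167 169
 163 139 170 172 165  35  82  78  80  81  79  80]
[150 149 150 151 150 151 150 151 151 150 150 153 152 152 151 152 150 150
 141 167 176 135  42  64  68  68  66  68  68  68]
```

Call:
{"api": "play_rows", "payload": {"steps": [[[0.015, 0, 0, 0, 0, 0, 5], [0.025, 0, 0, 0, 0, 0, 5], [0.025, 0, 0, 0, 0, 0, 5], [0.025, 0, 0, 0, 0, 0, 5]]]}}

```text
t: 20.4
eef_pos: [0.4963, -0.096, 0.1182]
eef_rot: [2.485, 1.918, -0.011]
contact_force: [-2.3, -10.8, -0.9]
opening: 0.114
```

Run:
```python
from h import *
avg(2); im=snapshot('wrist'); g=cv2.cvtColor(im,cv2.COLOR_RGB2GRAY).astype(float)
print(g[144:160,258:263].mean(1).astype(int)); print(g[144:160,249:253].mean(1).astype(int))
im=snapshot('top'); cv2.imwrite('pics/t7_raw.png',im[:,:,::-1])
```

```text
20.5 [ 0.4963 -0.096   0.1182] F/M [ -2.4005 -10.4375  -0.6013  -2.3449   0.4501  -0.0391] +- [0.2863 0.2504 0.262  0.0102 0.0096 0.0158]
[168 168 168 168 167 170 168 162 134  39  81  79  80  78  79  80]
[152 152 152 152 151 153 153 106  43  69  69  70  68  66  68  69]
```

Call:
{"api": "play_rows", "payload": {"steps": [[[-0.08, 0, 0, 0, 0, 0, 5], [-0.2, 0, 0, 0, 0, 0, 5], [-0.4, 0, 0, 0, 0, 0, 5], [-0.6, 0, 0, 0, 0, 0, 5], [-0.85, 0, 0, 0, 0, 0, 5], [-1.0, 0, 0, 0, 0, 0, 5], [-1.0, 0, 0, 0, 0, 0, 5]]]}}

```text
t: 21.48
eef_pos: [0.4854, -0.1401, 0.1184]
eef_rot: [-2.485, -1.923, 0.0]
contact_force: [-0.5, -0.0, -0.5]
opening: 0.115
```

Run:
```python
from h import *
avg(2)
Rg=R.from_rotvec([2.142,2.297,0]).as_matrix()[:,0]; yaw=np.arctan2(Rg[1],Rg[0]); print(yaw)
print(row([.4757,-.3138,.157],yaw))
w=snapshot('wrist'); cv2.imwrite('pics/w8.png',cv2.resize(w[:,:,::-1],(800,600),interpolation=cv2.INTER_CUBIC))
```

```text
21.575 [ 0.4858 -0.1389  0.1185] F/M [ 0.1164 -0.1378 -0.8989 -0.0442 -0.0576 -0.0481] +- [0.0954 0.3258 0.0027 0.0062 0.0157 0.0104]
1.6406033408028777
(array([-3.4377,  0.6763, -0.7718]), array([ 0.0002, -0.0005, -0.3215]))
```

View pics/w8.png

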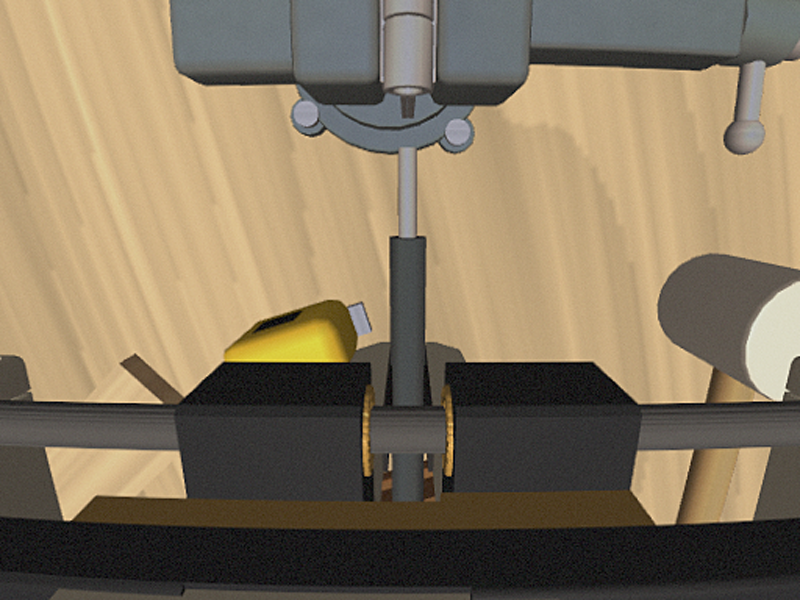

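Call:
{"api": "play_rows", "payload": {"steps": [[[-0.3, 0, -0.4, 0, 0, 0, 5], [-0.9, 0.15, -0.772, 0, 0, -0.05, 5], [-1.8, 0.4, -0.772, 0, 0, -0.18, 5], [-2.7, 0.6, -0.772, 0, 0, -0.28, 5], [-3.438, 0.676, -0.772, 0, 0, -0.3215, 5], [-3.438, 0.676, -0.772, 0, 0, -0.3215, 5], [-3.438, 0.676, -0.772, 0, 0, -0.3215, 5]]]}}

```text
t: 22.5
eef_pos: [0.4759, -0.3125, 0.1569]
eef_rot: [-2.141, -2.298, -0.002]
contact_force: [-0.3, 0.1, -1.3]
opening: 0.115
```

Run:
```python
from h import *
avg(2)
print(row([.4757,-.3138,.0219],1.6406))
im=snapshot('top')[:,:,::-1]; cv2.imwrite('pics/t9.png',cv2.resize(im[150:225,205:280],(600,600),interpolation=cv2.INTER_CUBIC))
```

```text
22.6 [ 0.4763 -0.3119  0.1572] F/M [-0.3583  0.1282 -1.3287 -0.0177 -0.0794  0.0082] +- [0.2909 0.3707 0.1142 0.0171 0.0108 0.0149]
(array([-0.041 , -0.0158,  2.7052]), array([ 0.0004, -0.0013,  0.0028]))
```

View pics/t9.png

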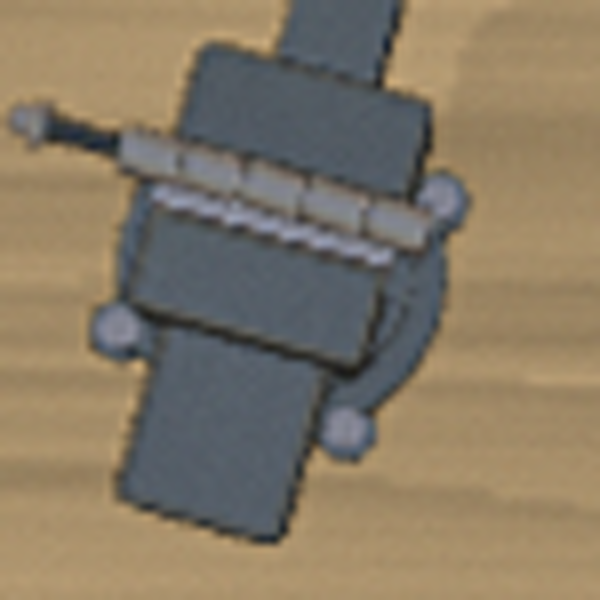

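Head now at (12,118) and about 71 px further out, which is about 22 mm of travel plus the start value. That agrees with the shoulder gap. Returning the drift now.

Call:
{"api": "play_rows", "payload": {"steps": [[[-0.041, -0.016, 0.3, 0, 0, 0.003, 5], [-0.041, -0.016, 1.2, 0, 0, 0.003, 5], [-0.041, -0.016, 2.0, 0, 0, 0.003, 5], [-0.041, -0.016, 2.4, 0, 0, 0.003, 5], [-0.041, -0.016, 2.5, 0, 0, 0.003, 5], [-0.041, -0.016, 2.6, 0, 0, 0.003, 5], [-0.041, -0.016, 2.6, 0, 0, 0.003, 5]]]}}

```text
t: 23.52
eef_pos: [0.4752, -0.3163, 0.0275]
eef_rot: [2.146, 2.294, 0.0]
contact_force: [-0.3, -0.7, -1.0]
opening: 0.11
```

Run:
```python
from h import *
avg(2)
print(row([.4757,-.3138,.0219],1.6406))
```

```text
23.625 [ 0.4754 -0.3165  0.0279] F/M [ 0.1428  0.3197 -0.5839 -0.0164 -0.0748  0.006 ] +- [0.0055 0.0082 0.318  0.     0.0092 0.0098]
(array([0.0533, 0.009 , 0.119 ]), array([ 0.0013,  0.0009, -0.0033]))
```

Call:
{"api": "play_rows", "payload": {"steps": [[[0.04, 0.005, 0.04, 0, 0, 0, 5], [0.05, 0.009, 0.08, 0, 0, 0, 5], [0.05, 0.009, 0.11, 0, 0, 0, 5], [0.05, 0.009, 0.11, 0, 0, 0, 5]]]}}

```text
t: 24.12
eef_pos: [0.4753, -0.3135, 0.022]
eef_rot: [2.146, 2.294, 0.0]
contact_force: [-1.1, 1.0, 2.9]
opening: 0.118
```

Run:
```python
from h import *
avg(3)
```

```text
24.275 [ 0.4752 -0.3135  0.0219] F/M [-0.4617  1.0111  3.5828  0.1918  0.1155  0.0106] +- [0.0883 0.0543 0.4015 0.0148 0.0181 0.0173]
```

Seated, with a light floor reaction of about 4.5 N. Releasing and lifting.

Call:
{"api": "play_rows", "payload": {"steps": [[[0, 0, 0, 0, 0, 0, 20], [0, 0, 0, 0, 0, 0, 40], [0, 0, 0, 0, 0, 0, 40], [0, 0, 0, 0, 0, 0, 40], [0, 0, -0.5, 0, 0, 0, 40], [0, 0, -1.2, 0, 0, 0, 40], [0, 0, -2.0, 0, 0, 0, 40], [0, 0, -2.4, 0, 0, 0, 40], [0, 0, -2.4, 0, 0, 0, 40]]]}}

```text
t: 25.4
eef_pos: [0.4762, -0.3142, 0.1431]
eef_rot: [2.144, 2.291, 0.001]
contact_force: [-0.3, -0.4, 0.2]
opening: 0.431
```

Run:
```python
from h import *
print(get_state()['eef_pos'],get_state()['t'])
w=snapshot('wrist'); cv2.imwrite('pics/w9.png',cv2.resize(w[:,:,::-1],(800,600),interpolation=cv2.INTER_CUBIC))
```

```text
[ 0.4762 -0.3142  0.1431] 25.4
```

View pics/w9.png

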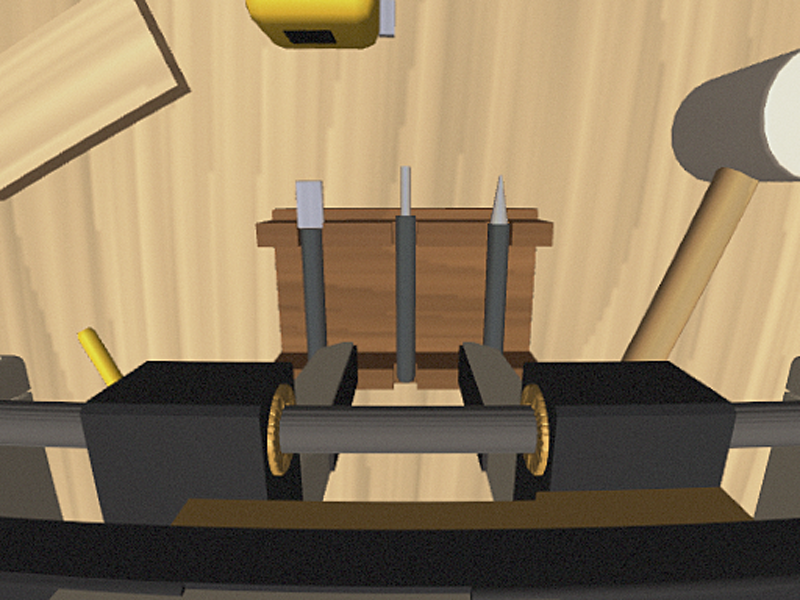

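The drift lies back in its middle place, with its tip at (405,167), butt at (406,381) and neighbours unchanged. One numeric check of the pin remains before handing in.

Run:
```python
from h import *
t=get_calibration('top')
a=cv2.imread('pics/top0_raw.png'); b=snapshot('top')[:,:,::-1].copy()
def ph(p,q,s=6):
    r=cv2.matchTemplate(cv2.resize(q,None,fx=s,fy=s,interpolation=cv2.INTER_CUBIC),cv2.resize(p,None,fx=s,fy=s,interpolation=cv2.INTER_CUBIC),cv2.TM_CCOEFF_NORMED)
    _,v,_,l=cv2.minMaxLoc(r); return np.array(l)/s,v
x0,y0=213,163
l,v=ph(a[y0:y0+9,x0:x0+7],b[155:180,200:225]); n=l+[200,155]; print(n,v)
z=.1373; print('head travel',np.linalg.norm(onz(t,n,z)-onz(t,(x0,y0),z)))
l,v=ph(a[165:182,225:265],b[160:187,220:270]); print('barrel shift px',l+[220,160]-[225,165],v)
```

```text
[204.5    160.6667] 0.9311329126358032
head travel 0.02215586218849006
barrel shift px [0. 0.] 0.9955699443817139
```

```bash
python3 -c "from station import *; print(finish_job())"
```

```text
the job is handed in; nothing more can be done
None
```

I pressed the rusted pin out to about 24 mm and laid the drift back in the middle place of the rack. The job was handed in at about 25.5 s; no verdict is reported.

**How it went:**
- I found the barrel's height by touching the drift lightly on top of it, with the axis about 137 mm above the bench. The tip then went into the bore without catching.
- The push held steady at about 11 N, below the 22 N at which the hinge slips. I stopped about 0.5 mm short of the shoulder touching the barrel; the force never rose as it would on contact.

**Last checks:**
- **Pin:** The shoulder gap puts it at about 24.4 mm out, and the tool's travel plus the measured starting depth at about 24.1 mm. The top camera showed 22.2 mm of head travel, plus the 0 to 3 mm it started at. That reading alone does not prove the 22.5 mm limit, but it agrees with the other two.
- **Hinge:** No shift visible in the top camera.
- **Drift:** The wrist picture shows it in its own notches, a millimetre or two at most from where it was. The chisel, centre punch, mallet and tape measure look unmoved. The wax tin and spare hinge were well clear of the work and I did not check them again.
- **Gripper:** Open and clear, about 10 cm above the rack.

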